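# Press the filter cartridge home with the quick clamp

### The job

Pump the quick clamp's trigger until its jaw has pushed the filter cartridge fully home in its holder and, with the trigger gone stiff, presses it there firmly but gently for a moment; move the jaw with the trigger only, not by hand, and pull no harder once the trigger is stiff, or the cartridge is crushed. Then press the release lever on the jaw and slide the jaw all the way back to its stop, leaving the cartridge home, both levers free, and the other things on the bench where they are.

Things in the scene. Friction and masses are not known exactly. Their poses are not given: they have to be found in the camera images.
- clamp: Quick clamp fixed to the worktop: aluminium base 335x76x12 mm; grey pump head (x -132..-62 mm, top z 74) with black grip post (x -130..-116, 24 wide, top z 140) at one end, the filter holder on the other end. Origin on the worktop under the base; x axis runs along the clamp from head to holder, z up. Trigger, jaw and cartridge lie on y = 0; the jaw slides along x.
- holder: White filter holder block (56 x 56 mm, top z 84 mm) bolted on the clamp's base, its front face at clamp x 109 to 121 mm, a little different each time. Axes parallel to the clamp's; origin at worktop height under the middle of its front face.
- trigger_pivot (a point): The trigger's hinge axis (parallel to the clamp's y axis), at clamp x -85, z 66 mm.
- trigger_tip (a point): Centre of the black round crossbar (14 mm diameter, 30 mm long along clamp y) on top of the pump trigger, 62 mm from its pivot. At rest the trigger leans 0.2 rad to the holder: clamp x -73, z 127 mm. A pull swings it 26 mm in -x, to x -98, towards the grip post (near face x -116). Free space of 55 mm or more between crossbar and the jaw's horn.
- trigger (a joint): Trigger angle: 0 at rest (sprung), 0.42 fully pulled. At the crossbar the spring takes 2.5 to 4 N, moving the free jaw 5 to 9 N, pushing the cartridge 7 to 11 N, with brief catches at teeth; cartridge home: stiff at once, 12 to 17 N steady is right. First 0.13 rad idle; each full pull moves the jaw 8 to 16 mm; a ratchet (8 mm teeth) holds it. The jaw can go back only with the trigger at 0.
- jaw: Sliding jaw: aluminium block 56x46 mm, top z 74 mm, with an upright black horn (x -8..4 mm, 24 wide, top z 136) at its back, the release lever in front of the horn, and a rubber press pad on its front (face at x 64). Axes parallel to the clamp's; origin is the clamp's origin carried along by the slide; x, z here are in the jaw's frame.
- jaw_slide (a joint): How far the jaw has gone towards the holder, m: 0 all the way back at its stop, up to 0.062. It slides with about 2 N of friction; the ratchet stops it going back by more than a tooth unless the release lever is pressed. With the pad touching a fully home cartridge it reads 0.035 to 0.047, depending on where the holder stands.
- press_pad: Rubber press pad, 30 mm diameter, 9 mm thick, on the jaw's front, axis at clamp z 52 mm; it is sprung and gives 0.8 mm per 10 N, 4 mm at most. Origin as for the jaw, moved back by what the pad gives.
- release_tip (a point): Centre of the black round crossbar (14 mm diameter, 30 mm long along clamp y) on top of the release lever on the jaw, 62 mm from the lever's hinge (jaw x 24, z 66 mm). At rest it leans 0.25 rad to the holder: jaw x 39, z 126 mm. Pressing swings it 26 mm in -x, towards the horn.
- release (a joint): Release lever angle, rad: 0 at rest (sprung), 0.42 fully pressed. 1 to 4 N at the crossbar; past about 0.3 rad the ratchet is off, and pushing on in the same direction (-x) slides the jaw back with the lever held pressed, at about 2 to 5 N.
- cartridge (a joint): How far the cartridge stands out of its home position, m: 0 fully home (its cap against the holder), at most 0.02. Stiff in its bore: about 2 N pushes it, it stays where it is left.
- cartridge_cap: Grey round cap of the filter cartridge, 36 mm diameter, 9 mm thick, axis at clamp z 52 mm, in front of the white holder. A press of more than 18 N by the pad (about 20 N on the trigger with the cartridge home, less if jerked) crushes it; over 5 N (about 11 N on the trigger) is firm. Origin as for the holder, moved towards -x by the cartridge's stand-out.
- cap_face (a point): Centre of the cap's outer face, which the pad presses; 10 mm in front of the holder's front face (holder x -10, z 52 mm) when home.
- amber_bottle: Small amber bottle, 52 mm wide, 105 mm high, behind the clamp. Leave alone. Origin at its foot.
- septa_jar: White screw-lid jar, 58 mm wide, 50 mm high, behind the clamp. Leave alone. Origin at its foot.
- beaker: Small beaker, 46 mm wide, 56 mm high, behind the clamp. Leave alone. Origin at its foot.
- tape_roll: White tape roll lying flat, 69 mm wide, 19 mm high, behind the clamp. Leave alone. Origin at its foot.

How it is judged:
On the way, in this order (a step that is already met when the one before it is completed fails the run):
1. the trigger is pulled (value of joint trigger above 0.2 rad), for 0.05 s.
2. the cartridge is home, to 1 mm, and the pad presses it there with more than 5 N (value of joint cartridge below 0.001 m and contact force between press_pad and cartridge_cap above 5 N), for 0.2 s.
3. the release lever is pressed (value of joint release above 0.2 rad), for 0.05 s.
4. the jaw is back at its stop, to 3 mm (value of joint jaw_slide below 0.003 m), for 0.2 s.
At the end, for the whole second after the job is handed in: The cartridge is home to 1 mm, the jaw is back within 3 mm of its rear stop, and trigger and release lever have sprung back to rest (within 0.05 rad) (value of joint cartridge below 0.001 m and value of joint jaw_slide below 0.003 m and value of joint each of trigger, release below 0.05 rad); the robot touches nothing.
It fails at once if the pad presses the cartridge with more than 18 N (contact force between press_pad and cartridge_cap above 18 N).
It fails at once if the robot touches the jaw before the cartridge is home (to 1.5 mm) (contact force between the arm and jaw above 1 N and value of joint cartridge above 0.0015 m).
It fails at once if the robot's fingers touch the cartridge's cap (contact force between the fingers and cartridge_cap above 1 N).
It fails at once if a bottle, jar, beaker or roll is moved by more than 20 mm (distance of any of amber_bottle, septa_jar, beaker, tape_roll from where it was at the start of the episode above 0.02 m).
It also fails if it takes over 58 s, if anything falls off the work surface, if the arm or the gripper's body presses on something with over 40 N, if the wrist force passes 120 N, or if a joint passes its speed limit or range.

### The arm

A 6-joint arm with a two-finger parallel gripper is mounted at the origin on a cart in front of the work surface, level with it; the furniture and walls round the work are solid. World frame = base frame: x ahead of the robot, y to its left, z up, the work surface at z = 0. Lengths are in m, angles in rad, forces in N, time in s.
With the tool pointing down it reaches from about 0.35 to 0.775 m from the base axis. Payload 7.3 kg.
Tool frame: the origin (TCP) lies at the centre of the arm's flange, where the gripper is bolted on; the fingertips stand 178 mm ahead of it and the grasp point (between the pads) lies 159 mm ahead of it (tip_extent is the distance from the TCP to the fingertips, in m); z points along the fingers, y is the line along which they close (so a half turn about z gives the same grasp; the last joint's range is limited). The gripper opens to 92 mm and grips with 3 to 60 N. Pads are 19 mm wide; open, the fingers measure 130 mm over their backs; the gripper's body (75 mm by 190 mm) begins 47 mm behind the grasp point.
Start: joints at [0.954, 0.342, 1.524, -0, 1.275, -0.146], TCP at [0.238, 0.468, 0.405] pointing down, gripper open.
Joint ranges: [-2.53, 2.53], [-0.77, 2.02], [0.04, 2.7], [-1, 4.14], [0.28, 2.66], [-3.11, 3.11]. Speed limits (rad/s): [2.57, 2.57, 3.14, 3.14, 3.14, 3.14].

### API

Orientations are given as [roll, pitch, yaw] about the fixed x, y, z axes, in that order (R = Rz(yaw) Ry(pitch) Rx(roll)).
In Python, from cell import * gives the robot as it stands.
- The arm moves only by the tool arm_command, never from a script. Its arguments are lists of equal length, an entry for each row: "xyz": the shift along the world's x, y, z in mm, a list of three; "spin": the turn about the world's z in degrees. In form: {"xyz": [[tx, ty, tz], ...], "spin": [spin, ...]}. A call has 1 to 20 rows; each row shifts and turns the commanded pose from where the row before left it; what a row does not reach is not made up. A row lasts 1/10 s, in which the tool goes at most 50 mm and 8.59 degrees, less where a joint would pass 70% of its speed; a pose out of reach is approached as far as the arm can. A call with a gripper value outside its range is refused whole. "jaw" is the opening, from -1 (shut) to 1 (fully open), set as the call begins (left out, the last holds). The fingers move at their own pace and stop on an object; "squeeze" is the grip in N (left out, the last holds). Time passes only in rows, so rows that do not move let the fingers close. It gives the time, the measured TCP pose, the force, the opening and the grip force at its end, in the units of the state.
- observe(): the state, without advancing time (a new reading comes with each control period).
- read_camera(name): name is "side" or "top"; returns a dict with "img" (420x560x3 uint8, red, green, blue), "depth" (420x560 float32, m along the optical axis (not along the pixel's ray), 0 where there is no reading), "fx", "fy", "cx", "cy" (pixels), "world_from_camera" (4x4, takes a point from camera to world coordinates). Camera axes: x right, y up, looking along -z (the intrinsics and any distortion apply to the point x, -y, -z); pixel columns grow to the right and rows downward; lengths in m; the calibration is good to about 2 mm. A picture is of the moment at which its call begins.
- hand_in(): hands the job in; it is judged then, once.
The state is a dict: "time": time; "qpos": joint angles; "qvel": joint speeds; "joint_efforts": joint torques, N m; "tool_pos": TCP position; "tool_rot": TCP orientation; "contact_force": force on the tool from outside, world axes, zero at the start; "torque": the same for the moment, N m; "opening": finger opening in m; "grip_force": force on a finger pad.
Only numpy, scipy, OpenCV 4.12 (cv2) and the standard library are available. Lean on these libraries where they do the work, as an engineer would, in place of code of your own. Each camera call takes 0.05 s, during which the arm holds its last target. There are 200 camera calls.

## Working session

There is one attempt and no reset: what is moved stays moved. The work goes in short steps, Python scripts to look and compute and a tool call to move; the robot and the scene stay as the last step left them, time stands still between calls to the robot, and variables do not carry over. Pictures are saved under pics/ and viewed, at most 10 in all, crops included, and the job is handed in when it is done.

Besides the shell and the picture viewer there is one more tool, called after ">>>" as a command line: name --pt "numbers of a row" for each row, then --argument value for the rest. arm_command: Moves the arm, as the interface text tells. Its arguments: {"type":"object","properties":{"xyz":{"type":"array","items":{"type":"array","items":{"type":"number"}}},"spin":{"type":"array","items":{"type":"number"}},"jaw":{"type":"number"},"squeeze":{"type":"number"}},"required":["xyz","spin"]}

```bash
mkdir -p pics; cat > h.py <<'E'
from cell import *
import numpy as np, cv2
def snap(n,f):
    c=read_camera(n); cv2.imwrite(f'pics/{f}.png',c['img'][:,:,::-1]); np.savez(f'{f}.npz',**c); return c
def px(c,u,v,d=None):
    d=float(c['depth'][int(v),int(u)]) if d is None else d
    p=np.array([(u-c['cx'])/c['fx']*d,-(v-c['cy'])/c['fy']*d,-d,1]); return (c['world_from_camera']@p)[:3]
E
python3 - <<'E'
from h import *
for n in('top','side'):
    c=snap(n,n+'0'); print(n,c['fx'],c['cx'],c['cy'],c['world_from_camera'].round(3).tolist(),c.keys())
print(observe())
E
```

```text
top 476.7421764206845 278.659085293952 208.9314871722616 [[0.002, 0.975, -0.223, 0.436], [-1.0, 0.001, -0.004, 0.238], [-0.004, 0.223, 0.975, 0.919], [0.0, 0.0, 0.0, 1.0]] dict_keys(['img', 'depth', 'fx', 'fy', 'cx', 'cy', 'world_from_camera'])
side 523.823415787894 280.6630552482552 202.80849958054395 [[0.536, -0.548, 0.642, 1.3], [0.844, 0.328, -0.424, -0.238], [0.022, 0.769, 0.639, 0.785], [0.0, 0.0, 0.0, 1.0]] dict_keys(['img', 'depth', 'fx', 'fy', 'cx', 'cy', 'world_from_camera'])
{'time': 0.1, 'qpos': array([ 9.53999716e-01,  3.42631920e-01,  1.52489391e+00,  1.14418874e-05,
        1.27537109e+00, -1.45952553e-01]), 'qvel': array([-0.00273211, -0.00101988, -0.00134725,  0.0005322 , -0.00197208,
        0.00165291]), 'joint_efforts': array([ 1.47183295e-03, -4.32004523e+01, -2.44693261e+01,  7.19401357e-02,
        5.26549341e-02, -8.42827581e-05]), 'tool_pos': array([0.23805164, 0.46780259, 0.40413489]), 'tool_rot': array([-3.14030384e+00, -2.00511589e-04,  2.67074513e+00]), 'contact_force': array([ 0.0347587 , -0.8407939 , -1.01778311]), 'torque': array([-0.04211878,  0.05984282, -0.01546049]), 'grip_force': 0.0, 'opening': 0.09215689795287214}
```

View pics/top0.png

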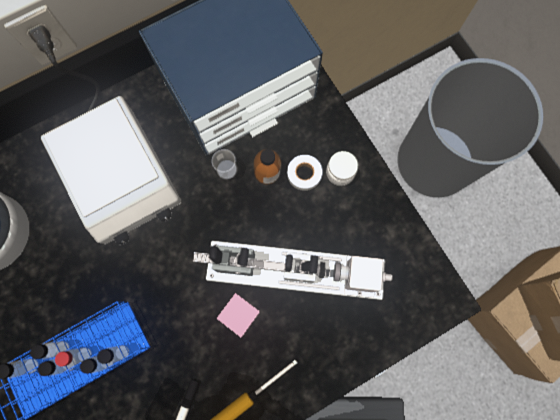

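View pics/side0.png

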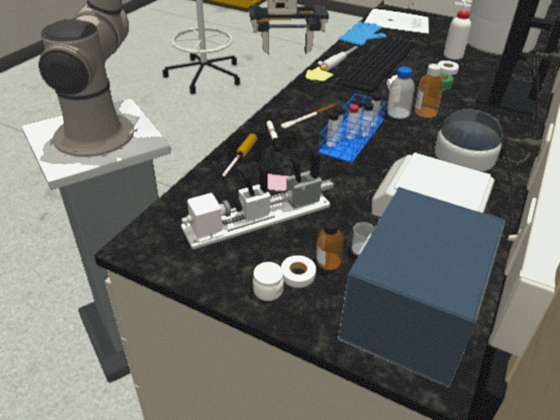

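The clamp lies at (195–390, 240–298) in the top view, with the head on the left and the white holder on the right at about (368, 273). The loose items sit behind it at rows 155–180. I'll enlarge that area and take heights from the depth.

```bash
python3 - <<'E'
import numpy as np, cv2
c=dict(np.load('top0.npz')); im=c['img'][225:310,185:400,::-1]
cv2.imwrite('pics/crop0.png',cv2.resize(im,None,fx=3.7,fy=3.7,interpolation=cv2.INTER_CUBIC))
v,u=np.mgrid[225:310,185:400]; d=c['depth'][225:310,185:400]
P=np.stack([(u-c['cx'])/c['fx']*d,-(v-c['cy'])/c['fy']*d,-d,np.ones_like(d)],-1)@c['world_from_camera'].T
z=P[...,2]
m=(z>.004)&(z<.018)
pts=P[m][:,:2].astype(np.float32); n,_,st,ce=cv2.connectedComponentsWithStats(m.astype(np.uint8))
k=1+st[1:,4].argmax()
m2=(z>.078)&(z<.09); n,l,st,ce=cv2.connectedComponentsWithStats(m2.astype(np.uint8))
for i in range(1,n):
    if st[i,4]>40:
        q=P[l==i]; print('holdertop',st[i],q[:,:3].mean(0),cv2.minAreaRect(q[:,:2].astype(np.float32)))
m3=z>.1; n,l,st,ce=cv2.connectedComponentsWithStats(m3.astype(np.uint8))
for i in range(1,n):
    q=P[l==i]; print('hi',st[i],q[:,:3].mean(0).round(4),q[:,2].max().round(4),cv2.minAreaRect(q[:,:2].astype(np.float32)))
m=(z>.006)&(z<.1)
print('base',cv2.minAreaRect(P[(z>.008)&(z<.016)][:,:2].astype(np.float32)))
E
```

```text
holdertop [ 164   31   34   34 1028] [0.51368823 0.08975274 0.08418928] ((0.5142441987991333, 0.08935689181089401), (0.05686204507946968, 0.05585281923413277), 83.64216613769531)
hi [98  1  1  1  1] [0.436  0.2383 0.9191] 0.9191 ((0.43603387475013733, 0.2382604032754898), (0.0, 0.0), 0.0)
hi [136   1   1   1   1] [0.436  0.2383 0.9191] 0.9191 ((0.43603387475013733, 0.2382604032754898), (0.0, 0.0), 0.0)
hi [195   1   1   1   1] [0.436  0.2383 0.9191] 0.9191 ((0.43603387475013733, 0.2382604032754898), (0.0, 0.0), 0.0)
hi [59  2  1  1  1] [0.436  0.2383 0.9191] 0.9191 ((0.43603387475013733, 0.2382604032754898), (0.0, 0.0), 0.0)
hi [89  2  1  1  1] [0.436  0.2383 0.9191] 0.9191 ((0.43603387475013733, 0.2382604032754898), (0.0, 0.0), 0.0)
hi [22  4  1  1  1] [0.436  0.2383 0.9191] 0.9191 ((0.43603387475013733, 0.2382604032754898), (0.0, 0.0), 0.0)
hi [30  5  1  1  1] [0.436  0.2383 0.9191] 0.9191 ((0.43603387475013733, 0.2382604032754898), (0.0, 0.0), 0.0)
hi [37  4  1  1  1] [0.436  0.2383 0.9191] 0.9191 ((0.43603387475013733, 0.2382604032754898), (0.0, 0.0), 0.0)
hi [131  11   1   1   1
[... 6890 characters left out ...]
8), (0.0, 0.0), 0.0)
hi [118  76   1   1   1] [0.436  0.2383 0.9191] 0.9191 ((0.43603387475013733, 0.2382604032754898), (0.0, 0.0), 0.0)
hi [204  78   1   1   1] [0.436  0.2383 0.9191] 0.9191 ((0.43603387475013733, 0.2382604032754898), (0.0, 0.0), 0.0)
hi [77 82  1  1  1] [0.436  0.2383 0.9191] 0.9191 ((0.43603387475013733, 0.2382604032754898), (0.0, 0.0), 0.0)
hi [27 84  1  1  1] [0.436  0.2383 0.9191] 0.9191 ((0.43603387475013733, 0.2382604032754898), (0.0, 0.0), 0.0)
hi [121  84   1   1   1] [0.436  0.2383 0.9191] 0.9191 ((0.43603387475013733, 0.2382604032754898), (0.0, 0.0), 0.0)
base ((0.5274176597595215, 0.2101958692073822), (0.33496883511543274, 0.07624655216932297), 83.8177490234375)
```

View pics/crop0.png

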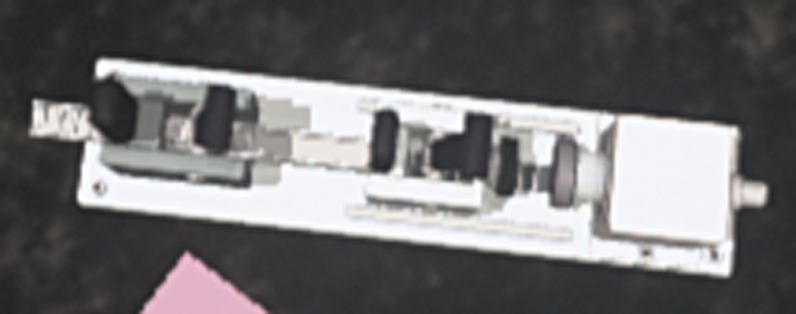

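>>> arm_command --pt "20 -13 0" --pt "30 -20 0" --pt "30 -20 0" --pt "30 -20 0" --pt "30 -20 0" --pt "30 -20 0" --pt "30 -20 0" --pt "30 -20 0" --pt "30 -20 0" --pt "25 -20 0" --pt "10 -7 0" --pt "0 0 0" --spin '[-5,-7,-7,-7,-7,-7,-7,-7,-7,-5,-3,0]' --jaw -1 --squeeze 10

```text
time: 1.3
tool_pos: [0.5344, 0.2665, 0.4039]
tool_rot: [-3.141, 0.001, 1.463]
contact_force: [-0.9, -0.7, -1.0]
opening: 0.0017
grip_force: 0.0
```

>>> arm_command --pt "-1 2 -15" --pt "0 0 -25" --pt "0 0 -30" --pt "0 0 -25" --pt "0 0 -12" --pt "0 0 -5" --pt "0 0 0" --pt "0 0 0" --spin '[0,0,0,0,0,0,0,0]'

```text
time: 2.1
tool_pos: [0.5323, 0.2702, 0.294]
tool_rot: [3.14, -0.001, 1.467]
contact_force: [-0.1, -0.3, 0.3]
opening: 0.0006
grip_force: 0.0
```

```bash
python3 - <<'E'
from h import *
c=snap('side','s1')
im=c['img'][150:250,170:345,::-1]
cv2.imwrite('pics/s1c.png',cv2.resize(im,None,fx=4.5,fy=4.5,interpolation=cv2.INTER_CUBIC))
print(observe()['contact_force'],observe()['tool_pos'])
E
```

```text
[ 0.17486094 -0.59965411  0.80578313] [0.5323874  0.27011963 0.29410848]
```

View pics/s1c.png

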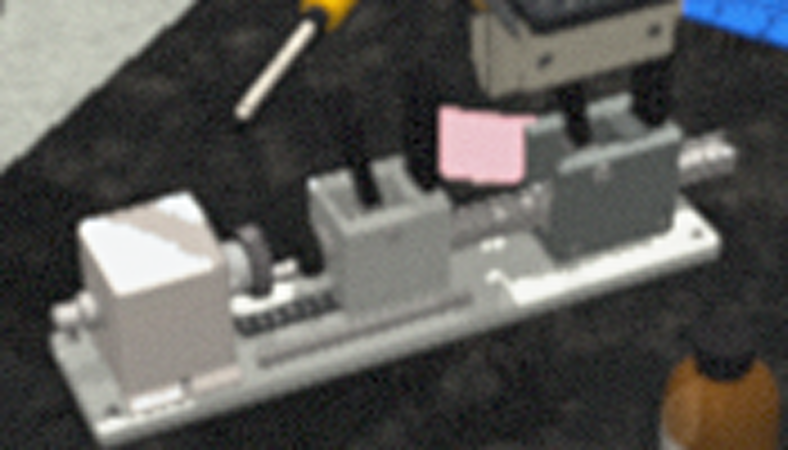

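Side view: the white holder is at (160, 270), with the dark cap at (255, 260) standing out a bit. The jaw block is at (385, 240) and the gripper hangs over the trigger gap at (575, 50). I'll approach the crossbar now.

>>> arm_command --pt "0.4 4 0" --pt "0.4 4 0" --pt "0.4 4 0" --pt "0.1 1 0" --pt "0.1 1 0" --pt "0.1 1 0" --pt "0.1 1 0" --pt "0.1 1 0" --pt "0 0 0" --spin '[0,0,0,0,0,0,0,0,0]'

```text
time: 3.05
tool_pos: [0.5339, 0.2869, 0.2928]
tool_rot: [3.141, -0.0, 1.466]
contact_force: [0.5, -4.3, 3.1]
opening: 0.0008
grip_force: 1.7
```

>>> arm_command --pt "0.2 2 0" --pt "0.2 2 0" --pt "0.2 2 0" --pt "0.2 2 0" --pt "0.2 2 0" --pt "0.2 2 0" --pt "0.2 2 0" --spin '[0,0,0,0,0,0,0]'

```text
time: 3.75
tool_pos: [0.5353, 0.3005, 0.2931]
tool_rot: [3.141, 0.001, 1.466]
contact_force: [0.5, -6.8, 6.0]
opening: 0.0007
grip_force: 3.6
```

>>> arm_command --pt "0.2 2 0" --pt "0.2 2 0" --pt "0.2 2 0" --pt "0.1 1 0" --pt "0 0 0" --spin '[0,0,0,0,0]'

```text
time: 4.25
tool_pos: [0.536, 0.3075, 0.2927]
tool_rot: [3.141, 0.001, 1.467]
contact_force: [-0.7, -6.8, 3.2]
opening: 0.0005
grip_force: 3.2
```

```bash
cat >> h.py <<'E'
A=np.array([-.1077,-.9942]); O=np.array([.529,.2285])
def clampx(p): return (np.asarray(p)[...,:2]-O)@A*1000
def meas(f):
    c=snap('top',f); v,u=np.mgrid[225:310,185:400]; d=c['depth'][225:310,185:400]
    P=np.stack([(u-c['cx'])/c['fx']*d,-(v-c['cy'])/c['fy']*d,-d,np.ones_like(d)],-1)@c['world_from_camera'].T
    P=P[(d>0)]; x=clampx(P); yy=(P[:,:2]-O)@np.array([.9942,-.1077])*1000; z=P[:,2]*1000
    r=lambda m:(np.percentile(x[m],[3,50,97]).round(1),m.sum())
    jt=(z>70)&(z<78)&(abs(yy)>13)&(abs(yy)<24)&(x>-40)&(x<105)
    print('jawtop',r(jt)); k=(z>118)&(z<137)&(abs(yy)<16)&(x>15)&(x<95); print('reltip',r(k))
    k=(z>58)&(z<73)&(abs(yy)<8)&(x>55)&(x<112); print('pad/cap top hist',np.histogram(x[k],np.arange(56,114,3)))
E
python3 - <<'E'
from h import *
meas('t2')
o=observe();print(o['contact_force'],clampx(o['tool_pos']))
E
sed -i 's/^/&/' h.py; python3 - <<'E'
import sys
E
```

```text
jawtop (array([19.8, 48.4, 68.5]), np.int64(210))
reltip (array([18.4, 60. , 68.5]), np.int64(186))
pad/cap top hist (array([ 0,  0,  0,  0,  0,  1, 11, 18, 15, 15, 17, 16, 14, 13, 16, 15, 14,
       16, 14]), array([ 56,  59,  62,  65,  68,  71,  74,  77,  80,  83,  86,  89,  92,
        95,  98, 101, 104, 107, 110, 113]))
[ 0.3521291  -6.84781786  3.11160223] -79.28623612601612
```

```bash
cat > m.py <<'E'
from h import *
def comp(c):
    v,u=np.mgrid[225:310,185:400]; d=c['depth'][225:310,185:400]
    P=np.stack([(u-c['cx'])/c['fx']*d,-(v-c['cy'])/c['fy']*d,-d,np.ones_like(d)],-1)@c['world_from_camera'].T
    x=clampx(P); yy=(P[...,:2]-O)@np.array([.9942,-.1077])*1000; z=P[...,2]*1000
    n,l,st,ce=cv2.connectedComponentsWithStats(((z>118)&(z<142)&(d>0)).astype(np.uint8))
    for i in range(1,n):
        if st[i,4]>40: print('hi',x[l==i].mean().round(1),np.percentile(x[l==i],[2,98]).round(1),z[l==i].mean().round(1))
    for lo in range(52,112,2):
        k=(abs(yy)<6)&(x>lo)&(x<lo+2)&(d>0)
        if k.sum()>2: print((lo,int(np.percentile(z[k],90))),end=' ')
    print()
def go(f):
    c=snap('top',f); comp(c); return c
E
python3 - <<'E'
from m import *
for f in('top0','t2'): comp(dict(np.load(f+'.npz')))
a=[cv2.resize(dict(np.load(f+'.npz'))['img'][240:300,270:400,::-1],None,fx=5,fy=5,interpolation=cv2.INTER_CUBIC) for f in('top0','t2')]
cv2.imwrite('pics/cmp.png',np.vstack(a))
E
```

```text
hi -120.8 [-127.9 -115.1] 136.7
hi -71.5 [-78.3 -65.2] 132.4
hi 3.3 [-2.3  8.9] 134.8
hi 44.2 [37.9 51. ] 131.5
(56, 63) (58, 63) (60, 67) (62, 67) (64, 67) (66, 67) (68, 68) (74, 20) (76, 18) (78, 20) (80, 20) (82, 21) (84, 20) (86, 70) (88, 70) (90, 72) (92, 70) (94, 70) (96, 69) (98, 64) (100, 66) (102, 66) (104, 66) (106, 66) (108, 65) (110, 75) 
hi 21.7 [16.7 25.9] 135.9
hi 61.7 [55.4 68.6] 131.3
(52, 112) (54, 129) (56, 131) (58, 132) (60, 134) (62, 134) (64, 133) (66, 131) (74, 61) (76, 64) (78, 68) (80, 68) (82, 68) (84, 68) (86, 69) (88, 71) (90, 70) (92, 71) (94, 70) (96, 70) (98, 66) (100, 65) (102, 66) (104, 65) (106, 66) (108, 66) (110, 73)
```

View pics/cmp.png

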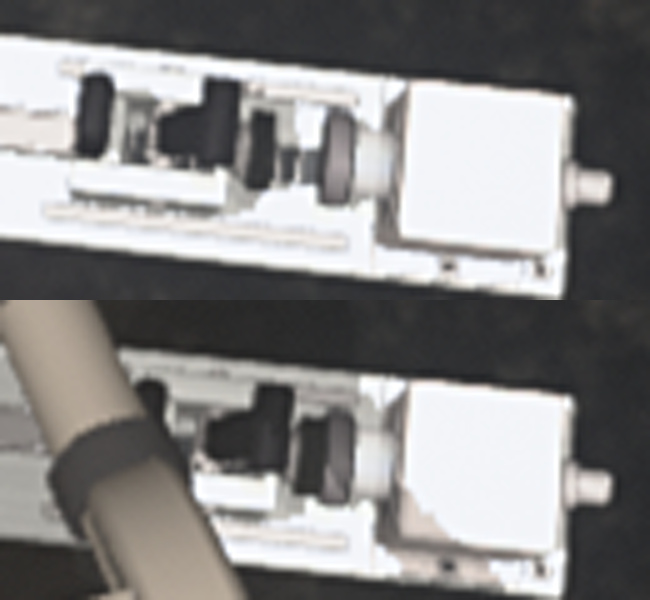

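Upper (before): pad at (262, 148), cap at (338, 155), a clear gap between them. Lower (now): jaw moved about 17 mm, with the pad at (312, 455) right against the cap at (340, 455), which still stands out about 16 mm. The next pull pushes the cartridge, so I'll return the trigger and then pull carefully.

>>> arm_command --pt "-0.5 -5 0" --pt "-0.7 -7 0" --pt "-0.7 -7 0" --pt "-0.6 -6 0" --pt "0 0 0" --pt "0 0 0" --spin '[0,0,0,0,0,0]'

```text
time: 4.9
tool_pos: [0.5334, 0.2826, 0.2927]
tool_rot: [-3.141, 0.0, 1.466]
contact_force: [-0.1, -4.0, 0.6]
opening: 0.0004
grip_force: 1.6
```

>>> arm_command --pt "0.1 1 0" --pt "0.2 2 0" --pt "0.2 2 0" --pt "0.2 2 0" --pt "0.2 2 0" --pt "0.1 1 0" --pt "0.1 1 0" --pt "0.1 1 0" --pt "0.1 1 0" --spin '[0,0,0,0,0,0,0,0,0]'

```text
time: 5.8
tool_pos: [0.5349, 0.2953, 0.2936]
tool_rot: [3.141, 0.002, 1.467]
contact_force: [-2.0, -9.1, 7.5]
opening: 0.0003
grip_force: 4.6
```

```bash
python3 - <<'E'
from m import *
go('t3'); o=observe();print(o['contact_force'],o['tool_pos'])
E
```

```text
hi 66.1 [60.  73.3] 131.4
(52, 98) (54, 103) (56, 110) (58, 120) (60, 131) (62, 134) (64, 134) (66, 134) (68, 133) (70, 133) (72, 131) (80, 63) (82, 67) (84, 68) (86, 68) (88, 70) (90, 69) (92, 71) (94, 70) (96, 71) (98, 70) (100, 69) (102, 66) (104, 66) (106, 66) (108, 65) (110, 74) 
[-2.34032292 -8.21509668  6.64098133] [0.53492278 0.2954399  0.29355453]
```

>>> arm_command --pt "0.1 1 0" --pt "0.1 1 0" --pt "0.1 1 0" --pt "0.1 1 0" --pt "0.1 1 0" --spin '[0,0,0,0,0]'

```text
time: 6.35
tool_pos: [0.5355, 0.3004, 0.2935]
tool_rot: [3.14, 0.002, 1.467]
contact_force: [-1.1, -9.0, 7.6]
opening: 0.0002
grip_force: 4.4
```

```bash
python3 - <<'E'
from m import *
go('t4'); o=observe();print(o['contact_force'],o['tool_pos'])
E
```

```text
hi 70.6 [64.5 77.4] 131.3
(52, 76) (54, 87) (56, 92) (58, 102) (60, 108) (62, 118) (64, 131) (66, 133) (68, 133) (70, 133) (72, 133) (74, 134) (76, 131) (84, 62) (86, 67) (88, 66) (90, 69) (92, 68) (94, 68) (96, 72) (98, 70) (100, 71) (102, 70) (104, 69) (106, 67) (108, 66) (110, 74) 
[-1.75308921 -8.11048109  7.05893796] [0.53549255 0.30047911 0.29352869]
```

>>> arm_command --pt "0.1 1 0" --pt "0.1 1 0" --pt "0.1 1 0" --spin '[0,0,0]'

```text
time: 6.7
tool_pos: [0.5358, 0.3033, 0.2936]
tool_rot: [3.14, 0.002, 1.467]
contact_force: [-1.3, -8.0, 5.6]
opening: 0.0005
grip_force: 4.4
```

>>> arm_command --pt "0.1 1 0" --pt "0.1 1 0" --spin '[0,0]'

```text
time: 6.9
tool_pos: [0.536, 0.3054, 0.2934]
tool_rot: [3.14, 0.001, 1.467]
contact_force: [-0.0, -7.9, 5.8]
opening: 0.0005
grip_force: 4.0
```

```bash
python3 - <<'E'
from m import *
go('t5'); o=observe();print(o['contact_force'],o['tool_pos'])
E
```

```text
hi 35.0 [28.8 40.3] 135.3
hi 75.4 [68.9 82.2] 131.4
(52, 33) (54, 72) (56, 73) (58, 84) (60, 90) (62, 98) (64, 106) (66, 114) (68, 128) (70, 133) (72, 134) (74, 134) (76, 133) (78, 133) (80, 133) (82, 129) (90, 67) (92, 69) (94, 68) (96, 68) (98, 69) (100, 72) (102, 71) (104, 71) (106, 70) (108, 70) (110, 74) 
[-1.74606674 -6.72307963  5.93020667] [0.53601006 0.30555767 0.29342168]
```

>>> arm_command --pt "-0.5 -5 0" --pt "-0.8 -8 0" --pt "-0.8 -8 0" --pt "-0.7 -7 0" --pt "0 0 0" --pt "0 0 0" --spin '[0,0,0,0,0,0]'

```text
time: 7.55
tool_pos: [0.533, 0.2778, 0.2928]
tool_rot: [3.141, -0.001, 1.466]
contact_force: [-0.0, 0.1, 0.7]
opening: 0.0004
grip_force: 0.0
```

```bash
python3 - <<'E'
from m import *
go('t6'); o=observe();print(o['contact_force'],o['tool_pos'])
E
```

```text
hi 75.5 [68.7 82. ] 131.4
(68, 131) (70, 133) (72, 133) (74, 134) (76, 134) (78, 133) (80, 131) (90, 67) (92, 68) (94, 67) (96, 67) (98, 67) (100, 70) (102, 71) (104, 71) (106, 70) (108, 71) (110, 75) 
[-0.4040916   0.25885814  0.95573377] [0.53297391 0.27805227 0.29284018]
```

>>> arm_command --pt "0.2 2 0" --pt "0.2 2 0" --pt "0.2 2 0" --pt "0.1 1 0" --pt "0.1 1 0" --pt "0 0 0" --spin '[0,0,0,0,0,0]'

```text
time: 8.2
tool_pos: [0.5338, 0.2859, 0.2929]
tool_rot: [3.141, 0.0, 1.467]
contact_force: [0.1, -3.5, 2.4]
opening: 0.0005
grip_force: 1.7
```

>>> arm_command --pt "0.1 1 0" --pt "0.1 1 0" --pt "0.1 0.5 0" --pt "0 0.5 0" --pt "0 0 0" --spin '[0,0,0,0,0]'

```text
time: 8.7
tool_pos: [0.5341, 0.2888, 0.2928]
tool_rot: [3.141, 0.0, 1.466]
contact_force: [-1.0, -4.1, 3.1]
opening: 0.0002
grip_force: 2.1
```

>>> arm_command --pt "0.1 0.5 0" --pt "0 0.5 0" --spin '[0,0]'

```text
time: 8.9
tool_pos: [0.5342, 0.29, 0.2928]
tool_rot: [3.141, -0.0, 1.467]
contact_force: [-0.0, -3.8, 3.0]
opening: 0.0005
grip_force: 1.9
```

>>> arm_command --pt "0.1 0.4 0" --pt "0 0.3 0" --pt "0 0 0" --spin '[0,0,0]'

```text
time: 9.2
tool_pos: [0.5343, 0.2907, 0.2927]
tool_rot: [3.141, -0.0, 1.467]
contact_force: [-0.0, -3.5, 2.9]
opening: 0.0007
grip_force: 1.7
```

Still idle. I'll keep going in small steps.

>>> arm_command --pt "0 0.4 0" --pt "0 0.4 0" --pt "0 0 0" --spin '[0,0,0]'

```text
time: 9.5
tool_pos: [0.5343, 0.2914, 0.2928]
tool_rot: [3.141, -0.0, 1.467]
contact_force: [-0.2, -2.9, 1.8]
opening: 0.0003
grip_force: 1.8
```

>>> arm_command --pt "0.1 0.4 0" --pt "0 0.4 0" --pt "0 0 0" --spin '[0,0,0]'

```text
time: 9.8
tool_pos: [0.5343, 0.2923, 0.2927]
tool_rot: [3.141, -0.0, 1.467]
contact_force: [1.3, -3.4, 3.0]
opening: 0.0006
grip_force: 1.7
```

>>> arm_command --pt "0.1 0.4 0" --pt "0 0.4 0" --pt "0 0 0" --spin '[0,0,0]'

```text
time: 10.1
tool_pos: [0.5344, 0.293, 0.2927]
tool_rot: [3.142, -0.0, 1.467]
contact_force: [0.3, -2.7, 4.0]
opening: 0.0008
grip_force: 1.8
```

>>> arm_command --pt "0.1 0.4 0" --pt "0 0.4 0" --pt "0 0 0" --spin '[0,0,0]'

```text
time: 10.4
tool_pos: [0.5345, 0.2939, 0.2927]
tool_rot: [3.142, -0.0, 1.467]
contact_force: [0.8, -4.0, 2.8]
opening: 0.0002
grip_force: 1.7
```

>>> arm_command --pt "0 0.4 0" --pt "0 0.4 0" --pt "0 0 0" --spin '[0,0,0]'

```text
time: 10.7
tool_pos: [0.5345, 0.2947, 0.2927]
tool_rot: [3.141, -0.0, 1.467]
contact_force: [-0.4, -3.7, 3.0]
opening: 0.0006
grip_force: 1.8
```

>>> arm_command --pt "0.1 0.4 0" --pt "0 0.4 0" --pt "0 0 0" --spin '[0,0,0]'

```text
time: 11.0
tool_pos: [0.5346, 0.2954, 0.2927]
tool_rot: [3.142, -0.0, 1.467]
contact_force: [0.7, -4.1, 2.3]
opening: 0.0001
grip_force: 1.8
```

>>> arm_command --pt "0.1 0.4 0" --pt "0 0.4 0" --pt "0 0 0" --spin '[0,0,0]'

```text
time: 11.3
tool_pos: [0.5347, 0.2961, 0.2927]
tool_rot: [-3.142, 0.0, 1.467]
contact_force: [-0.3, -5.5, 4.2]
opening: 0.0004
grip_force: 2.4
```

>>> arm_command --pt "0 0.4 0" --pt "0 0.4 0" --pt "0 0 0" --spin '[0,0,0]'

```text
time: 11.6
tool_pos: [0.5347, 0.2965, 0.2927]
tool_rot: [-3.141, 0.001, 1.466]
contact_force: [0.2, -6.5, 3.7]
opening: 0.0005
grip_force: 3.4
```

>>> arm_command --pt "0.1 0.4 0" --pt "0 0.4 0" --pt "0 0 0" --spin '[0,0,0]'

```text
time: 11.9
tool_pos: [0.5348, 0.2973, 0.2928]
tool_rot: [-3.142, 0.001, 1.466]
contact_force: [-0.6, -7.3, 4.9]
opening: 0.0007
grip_force: 3.4
```

>>> arm_command --pt "0 0.3 0" --pt "0.1 0.3 0" --pt "0 0 0" --spin '[0,0,0]'

```text
time: 12.2
tool_pos: [0.5349, 0.2979, 0.2929]
tool_rot: [-3.141, 0.001, 1.466]
contact_force: [-1.5, -7.2, 4.1]
opening: 0.0007
grip_force: 3.6
```

>>> arm_command --pt "0 0.3 0" --pt "0.1 0.3 0" --pt "0 0 0" --spin '[0,0,0]'

```text
time: 12.5
tool_pos: [0.535, 0.2985, 0.2929]
tool_rot: [-3.141, 0.001, 1.466]
contact_force: [-0.6, -7.8, 4.7]
opening: 0.0006
grip_force: 3.7
```

>>> arm_command --pt "0 0.3 0" --pt "0.1 0.3 0" --pt "0 0 0" --spin '[0,0,0]'

```text
time: 12.8
tool_pos: [0.5351, 0.2989, 0.2929]
tool_rot: [-3.141, 0.002, 1.466]
contact_force: [-0.3, -8.0, 5.7]
opening: 0.0004
grip_force: 4.1
```

>>> arm_command --pt "0 0.3 0" --pt "0 0.2 0" --pt "0 0 0" --spin '[0,0,0]'

```text
time: 13.1
tool_pos: [0.5351, 0.2992, 0.2929]
tool_rot: [-3.141, 0.002, 1.466]
contact_force: [-1.2, -9.7, 5.7]
opening: 0.0007
grip_force: 4.6
```

>>> arm_command --pt "0 0.3 0" --pt "0 0 0" --pt "0 0 0" --spin '[0,0,0]'

```text
time: 13.4
tool_pos: [0.5351, 0.2994, 0.2929]
tool_rot: [-3.141, 0.002, 1.466]
contact_force: [-1.7, -9.6, 6.4]
opening: 0.0002
grip_force: 4.9
```

```bash
python3 - <<'E'
from m import *
go('t7'); o=observe();print(o['contact_force'],o['tool_pos'])
E
```

```text
hi 37.3 [31.8 42.7] 135.4
hi 77.5 [71.5 84.5] 131.2
(52, 17) (54, 18) (56, 70) (58, 74) (60, 81) (62, 88) (64, 97) (66, 106) (68, 113) (70, 127) (72, 132) (74, 134) (76, 133) (78, 135) (80, 133) (82, 132) (84, 130) (92, 65) (94, 69) (96, 70) (98, 68) (100, 68) (102, 71) (104, 69) (106, 71) (108, 70) (110, 74) 
[-1.47991578 -9.75812901  5.99014074] [0.53512196 0.29939283 0.29292984]
```

>>> arm_command --pt "0 0.3 0" --pt "0 0.3 0" --pt "0 0 0" --spin '[0,0,0]'

```text
time: 13.75
tool_pos: [0.5352, 0.2998, 0.2929]
tool_rot: [-3.141, 0.003, 1.466]
contact_force: [-1.1, -10.4, 6.9]
opening: 0.0006
grip_force: 5.6
```

>>> arm_command --pt "0 0.3 0" --pt "0 0 0" --pt "0 0 0" --spin '[0,0,0]'

```text
time: 14.05
tool_pos: [0.5352, 0.2999, 0.2929]
tool_rot: [-3.141, 0.003, 1.466]
contact_force: [-1.5, -11.0, 6.1]
opening: 0.0003
grip_force: 5.9
```

>>> arm_command --pt "0 0.4 0" --pt "0 0.4 0" --pt "0 0 0" --pt "0 0 0" --spin '[0,0,0,0]'

```text
time: 14.45
tool_pos: [0.5352, 0.3004, 0.2929]
tool_rot: [-3.141, 0.004, 1.466]
contact_force: [-2.0, -13.2, 6.0]
opening: 0.0002
grip_force: 6.7
```

>>> arm_command --pt "0 0.3 0" --pt "0 0.3 0" --pt "0 0 0" --pt "0 0 0" --spin '[0,0,0,0]'

```text
time: 14.85
tool_pos: [0.5353, 0.3008, 0.293]
tool_rot: [-3.141, 0.004, 1.466]
contact_force: [-1.9, -14.2, 7.7]
opening: 0.0007
grip_force: 7.3
```

```bash
python3 - <<'E'
from m import *
c=go('t8'); o=observe();print(o['contact_force'],o['tool_pos'])
cv2.imwrite('pics/t8c.png',cv2.resize(c['img'][240:300,270:400,::-1],None,fx=6,fy=6,interpolation=cv2.INTER_CUBIC))
E
```

```text
hi 37.7 [31.9 43.1] 135.3
hi 78.2 [72.  85.2] 131.0
(52, 19) (54, 19) (56, 70) (58, 73) (60, 81) (62, 86) (64, 95) (66, 102) (68, 110) (70, 120) (72, 131) (74, 132) (76, 134) (78, 134) (80, 133) (82, 132) (84, 131) (92, 65) (94, 68) (96, 69) (98, 67) (100, 68) (102, 72) (104, 71) (106, 71) (108, 71) (110, 74) 
[ -1.53011983 -14.45192806   6.87324035] [0.53525308 0.30080395 0.29295144]
```

View pics/t8c.png

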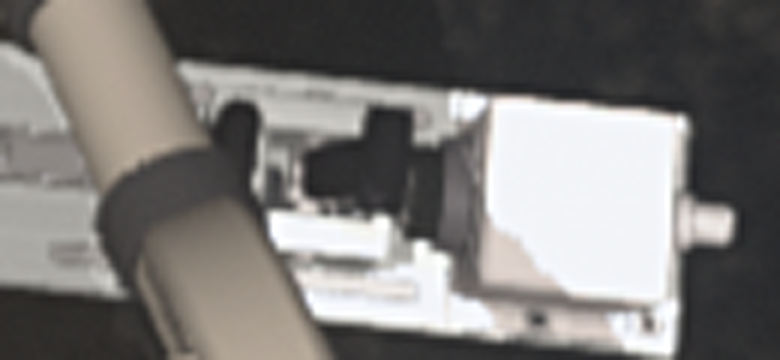

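The picture shows the cap at (462, 200) seated against the holder and the pad at (428, 200) on the cap. The force is steady at about 14 N. I'll hold for a moment, then let go and rise.

>>> arm_command --pt "0 0 0" --pt "0 0 0" --pt "0 0 0" --pt "0 0 0" --pt "0 0 0" --spin '[0,0,0,0,0]'

```text
time: 15.4
tool_pos: [0.5353, 0.3008, 0.2929]
tool_rot: [-3.141, 0.005, 1.466]
contact_force: [-1.2, -15.1, 8.3]
opening: 0.0008
grip_force: 7.3
```

>>> arm_command --pt "-0.2 -2 0" --pt "-0.5 -5 0" --pt "-0.8 -8 0" --pt "-0.8 -8 0" --pt "-0.3 -3 0" --pt "0 0 10" --pt "0 0 30" --pt "0 0 30" --pt "0 0 10" --pt "0 0 0" --spin '[0,0,0,0,0,0,0,0,0,0]'

```text
time: 16.4
tool_pos: [0.5326, 0.2771, 0.3748]
tool_rot: [3.138, -0.002, 1.467]
contact_force: [-0.1, -0.1, -0.2]
opening: 0.0006
grip_force: 0.0
```

>>> arm_command --pt "-1 -10 0" --pt "-2 -25 0" --pt "-3 -30 0" --pt "-4 -30 0" --pt "-3 -30 0" --pt "-2 -20 0" --pt "0 -8 0" --pt "0 0 0" --pt "0 0 0" --spin '[0,0,0,0,0,0,0,0,0]'

```text
time: 17.3
tool_pos: [0.5175, 0.1241, 0.3722]
tool_rot: [-3.141, -0.0, 1.466]
contact_force: [0.1, -0.1, 0.2]
opening: 0.0003
grip_force: 0.0
```

```bash
python3 - <<'E'
from m import *
o=observe();print(o['contact_force'],o['tool_pos'],clampx(o['tool_pos']))
go('t9')
E
```

```text
[ 0.0956007  -0.11603383  0.21507906] [0.51751488 0.12408785 0.37216487] 105.04351089977833
hi -120.7 [-127.5 -115.2] 136.4
hi -71.5 [-78.3 -65.4] 132.2
hi 35.7 [30.  41.7] 134.4
hi 76.2 [70.6 82.4] 131.6
(52, 19) (54, 71) (56, 73) (58, 77) (60, 85) (62, 94) (64, 101) (66, 108) (68, 250) (70, 129) (72, 134) (74, 134) (76, 133) (78, 134) (80, 133) (82, 131)
```

>>> arm_command --pt "0 0 -15" --pt "0 0 -25" --pt "0 0 -25" --pt "0 0 -10" --pt "0 0 -4" --pt "0 0 0" --pt "0 0 0" --spin '[0,0,0,0,0,0,0]'

```text
time: 18.05
tool_pos: [0.5179, 0.1239, 0.2947]
tool_rot: [3.14, -0.0, 1.467]
contact_force: [-0.4, -0.4, 0.6]
opening: 0.0003
grip_force: 0.0
```

>>> arm_command --pt "0.3 3 0" --pt "0.3 3 0" --pt "0.3 3 0" --pt "0.3 3 0" --pt "0.3 3 0" --pt "0.3 3 0" --pt "0.3 3 0" --pt "0.3 3 0" --spin '[0,0,0,0,0,0,0,0]'

```text
time: 18.85
tool_pos: [0.52, 0.1479, 0.2938]
tool_rot: [3.141, 0.0, 1.466]
contact_force: [0.3, -1.5, 0.8]
opening: 0.0005
grip_force: 0.8
```

>>> arm_command --pt "0.3 3 0" --pt "0.3 3 0" --pt "0.3 3 0" --pt "0.3 3 0" --pt "0.3 3 0" --pt "0.3 3 0" --spin '[0,0,0,0,0,0]'

```text
time: 19.45
tool_pos: [0.5218, 0.1658, 0.2937]
tool_rot: [3.141, 0.0, 1.467]
contact_force: [1.3, -2.0, 0.3]
opening: 0.0007
grip_force: 1.2
```

```bash
python3 - <<'E'
from m import *
o=observe();print(o['contact_force'],o['tool_pos'],clampx(o['tool_pos']))
go('t10')
E
```

```text
[ 1.28533132 -1.96535744  0.30477825] [0.52178581 0.16584563 0.29368151] 63.06794204650661
hi -120.7 [-128.  -115.1] 136.4
hi -71.5 [-78.4 -65.4] 132.2
(52, 476) (54, 478) (56, 476) (58, 477) (60, 477) (62, 476) (64, 476) (66, 477) (68, 476) (70, 476) (72, 476) (74, 476) (76, 477) (78, 477) (80, 477) (82, 476) (84, 476) (86, 476) (88, 476) (90, 476) (92, 476) (94, 476) (96, 476) (98, 475) (100, 476) (102, 475)
```

>>> arm_command --pt "0.3 3 0" --pt "0.3 3 0" --pt "0.3 3 0" --pt "0.3 3 0" --pt "0.3 3 0" --pt "0.3 3 0" --pt "0.3 3 0" --pt "0 0 0" --spin '[0,0,0,0,0,0,0,0]'

```text
time: 20.3
tool_pos: [0.5238, 0.1871, 0.2937]
tool_rot: [3.142, -0.0, 1.467]
contact_force: [0.9, -1.8, -0.4]
opening: 0.0006
grip_force: 0.8
```

>>> arm_command --pt "0.1 1 0" --pt "0.1 1 0" --pt "0.1 1 0" --pt "0.1 1 0" --pt "0.1 1 0" --pt "0 0 0" --spin '[0,0,0,0,0,0]'

```text
time: 20.9
tool_pos: [0.5243, 0.1918, 0.2937]
tool_rot: [3.142, -0.0, 1.467]
contact_force: [0.7, -1.4, -0.0]
opening: 0.0004
grip_force: 0.8
```

>>> arm_command --pt "0.1 1 0" --pt "0.1 1 0" --pt "0.1 1 0" --pt "0.1 1 0" --pt "0.1 1 0" --pt "0 0 0" --spin '[0,0,0,0,0,0]'

```text
time: 21.5
tool_pos: [0.5248, 0.1967, 0.2937]
tool_rot: [3.141, 0.0, 1.467]
contact_force: [1.2, -1.9, -0.1]
opening: 0.0007
grip_force: 1.3
```

>>> arm_command --pt "0.1 1 0" --pt "0.1 1 0" --pt "0.1 1 0" --pt "0 0 0" --spin '[0,0,0,0]'

```text
time: 21.9
tool_pos: [0.5251, 0.1983, 0.2937]
tool_rot: [-3.141, 0.004, 1.467]
contact_force: [0.5, -11.0, 1.9]
opening: 0.0002
grip_force: 5.8
```

The force rose to 11 N, so the jaw is at its stop. I'll back off and check.

>>> arm_command --pt "-0.2 -2 0" --pt "-0.5 -5 0" --pt "-0.8 -8 0" --pt "-1 -10 0" --pt "-1 -10 0" --pt "-0.5 -5 0" --pt "0 0 15" --pt "0 0 35" --pt "0 0 45" --pt "0 -20 40" --pt "-20 -40 10" --pt "-20 -40 0" --pt "-10 -20 0" --pt "0 0 0" --pt "0 0 0" --spin '[0,0,0,0,0,0,0,0,0,0,0,0,0,0,0]'

```text
time: 23.4
tool_pos: [0.4711, 0.0395, 0.439]
tool_rot: [3.141, -0.001, 1.465]
contact_force: [0.7, 0.2, 0.4]
opening: 0.0009
grip_force: 0.0
```

```bash
python3 - <<'E'
from m import *
o=observe();print(o['contact_force'],o['tool_pos'])
c=go('t11')
cv2.imwrite('pics/t11c.png',cv2.resize(c['img'][140:310,185:400,::-1],None,fx=3.5,fy=3.5,interpolation=cv2.INTER_CUBIC))
E
```

```text
[0.74699101 0.1654821  0.37021141] [0.4711452  0.03949064 0.43903661]
hi -120.7 [-128. -115.] 136.3
hi -71.5 [-78.3 -65.3] 132.1
hi -1.2 [-6.8  4.3] 134.4
hi 39.5 [33.2 46.5] 131.3
(52, 63) (54, 65) (56, 68) (58, 67) (60, 67) (62, 68) (64, 66) (68, 18) (70, 19) (72, 20) (74, 22) (76, 20) (78, 19) (80, 19) (82, 18) (84, 18) (86, 18) (88, 18) (90, 21) (92, 18) (94, 18) (96, 18) (98, 20) (100, 20) (102, 70) (104, 71) (106, 71) (108, 71) (110, 75)
```

View pics/t11c.png

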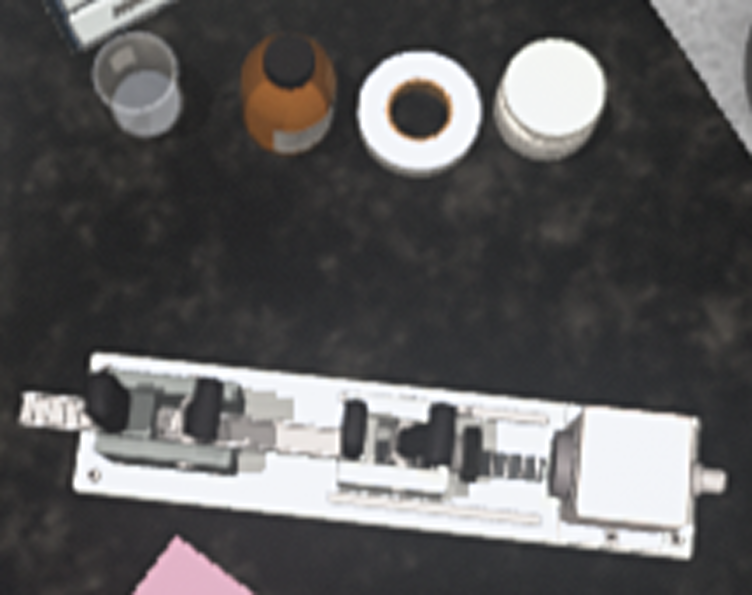

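The jaw is fully back, with the release bar at (440, 435), 111 mm from the trigger bar as it should be at the stop. The cap sits home at (565, 455), both levers are at rest, and the items behind haven't moved.

```bash
python3 -c "
from cell import *
print(hand_in())"
```

```text
the job is handed in; nothing more can be done
None
```

I've handed the job in: the cartridge was pushed home and held at about 14–15 N on the trigger, the jaw was slid back to its stop, both levers are free, and the bench items look unmoved; the hand-in gave no verdict.

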